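# Click out the lab marker on the balance slab

## Robot

A 7-joint arm with a two-finger parallel gripper is mounted at the origin on the work surface. World frame = base frame: x ahead of the robot, y to its left, z up, the work surface at z = 0. Lengths are in m, angles in rad, forces in N, time in s.
With the tool pointing down it reaches from about 0.4 to 0.85 m from the base axis. Payload 4.5 kg.
Tool frame: the origin (TCP) lies midway between the tips of the shut fingers; the grasp point (between the pads) lies 19 mm behind it; z points along the fingers, y is the line along which they close (so a half turn about z gives the same grasp; the last joint's range is limited). The gripper opens to 88 mm and grips with 3 to 60 N. Pads are 18 mm wide; open, the fingers measure 123 mm over their backs; the gripper's body (75 mm by 187 mm) begins 45 mm behind the grasp point.
Start: joints at [-1.18, 0.689, -0.195, 1.565, 0.157, 0.902, -0.215], TCP at [0.218, 0.586, 0.204] pointing down, gripper open.
Joint ranges: [-3.01, 3.01], [-0.46, 2.08], [-1.47, 1.51], [0.13, 2.56], [-1, 4.14], [0.04, 2.09], [-2.66, 2.66]. Speed limits (rad/s): [2.57, 2.57, 3.14, 3.14, 3.14, 3.14, 3.14].

## Interface

Orientations are given as a unit quaternion [x, y, z, w].
In Python, from plant import r, eyes, finish_job gives the robot as it stands. The module is installed in compiled form; this text tells all that it offers.
- The arm moves only by the tool move_arm, never from a script. Its argument "motion" is a list of rows, each a list of 7 numbers: the shift along the tool's x, y, z in mm, then the turn, a rotation vector about the tool's x, y, z in degrees, then the closure, from 0 (fully open) to 1 (shut). A call has 1 to 5 rows; each row is the pose to reach, as a shift and turn from the pose commanded when the call began, along the tool's axes at that moment; what a row does not reach only later rows make up. A row lasts 1/8 s, in which the tool goes at most 62.5 mm and 10.7 degrees, less where a joint would pass 70% of its speed; a pose out of reach is approached as far as the arm can. A call with a gripper value outside its range is refused whole. The fingers move at their own pace and stop on an object; "newtons" is the grip in N (left out, the last holds). Time passes only in rows, so rows that repeat a pose let the fingers close. It gives the time, the measured TCP pose, the force, the opening and the grip force at its end, in the units of the state.
- r.get_state(): the state, without advancing time (a new reading comes with each control period).
- eyes.snapshot(name): name is "scene" or "top"; returns a dict with "frame" (384x512x3 uint8, red, green, blue), "z_map" (384x512 float32, m along the optical axis (not along the pixel's ray), 0 where there is no reading), "intrinsics" (3x3 intrinsics, pixels), "dist" ([k1, k2, p1, p2, k3] as OpenCV has them; the pictures are not rectified), "world_to_cam" (4x4, takes a point from world to camera coordinates). Camera axes: x right, y down, z forward; pixel columns grow to the right and rows downward; lengths in m; the calibration is good to about 2 mm. A picture is of the moment at which its call begins.
- finish_job(): hands the job in; it is judged then, once.
The state is a dict: "clock": time; "q": joint angles; "qd": joint speeds; "joint_torque": joint torques, N m; "tool_pos": TCP position; "eef_rot": TCP orientation; "contact_force": force on the tool from outside, world axes, zero at the start; "moment": the same for the moment, N m; "opening": opening from 0.0 (shut) to 1.0 (fully open); "finger_force": force on a finger pad.
Only numpy, scipy, OpenCV 4.12 (cv2) and the standard library are available. Lean on these libraries where they do the work, as an engineer would, in place of code of your own. Each camera call takes 0.05 s, during which the arm holds its last target. There are 200 camera calls.

## Task

Pick up the retractable marker (the one with the push button on its end), push its end button fully in against the side of the stone balance slab so that the tip comes out and stays out, then lay it down flat on the black mat and let go. Leave the capped marker where it is.

Things in the scene. Friction and masses are not known exactly. Their poses are not given: they have to be found in the camera images.
- marker_mid (a point): Retractable marker lying on the bench, 72 g: white square barrel 120 x 22 x 22 mm, a 20 mm grey cone at the tip end, a thin push button (13 mm across, 14 mm out) at the other. Point: barrel's centre, 11 mm up. x runs along it to the tip; the button's face is at x = -74 mm when out, -64 when in. At first the button points roughly to the slab (within 35 degrees). z is up.
- button (a joint): Push button of the retractable marker: 0 = fully out, tip hidden; 0.010 m = fully in, black tip 10 mm out of the cone. It takes about 4 N to push, has a firm stop at 0.010 and stays where it is left (no spring back).
- capped_mid (a point): The capped marker, a bystander with the same barrel and cone, but with a thick grey cap over the other end: the cap is as wide as the barrel (24 mm), covers 45 mm of it and ends 16 mm beyond it, rounded, with no thin button. Point: barrel's centre, half-way up; x runs towards its cone.
- slab_face (a point): Fixed stone slab, 280 mm wide, 300 deep, 60 high, on the bench, carrying a balance. Point: middle of the upright side face to press on, which looks to the middle of the bench (30 mm up). x points level into the slab, square to the face; y runs along the face; z up. The balance (to 127 mm above the bench) begins 100 mm behind the face.
- mat_mid (a point): The black rubber mat fixed on the bench, 160 mm (x) by 220 mm (y), 4 mm thick. The point is the centre of its top face, 4 mm above the bench; z is up.
Not all that is in view belongs to the job. Leave any blue look-alike of the part that bears marker_mid alone.

How it is judged:
On the way:
1. the held marker's button is pushed in by at least 8 of its 10 mm while the marker presses against the slab (value of joint button above 0.008 m and contact force between marker and slab above 0.5 N and contact force between the fingers and marker above 1 N), for 0.02 s.
At the end, for the whole second after the job is handed in: The button is in by at least 7.5 of its 10 mm, so the tip is out, and the retractable marker lies flat (within 7 degrees) and at rest on the mat, the middle of its barrel anywhere over the mat (value of joint button above 0.0075 m and x of marker_mid in the frame of mat_mid between -0.08 and 0.08 m and y of marker_mid in the frame of mat_mid between -0.11 and 0.11 m and height (world z) of marker_mid below 0.021 m and angle between marker_mid's own x axis and vertical between 1.45 and 1.69 rad and linear speed of marker below 0.02 m/s); the robot touches nothing.
It fails at once if the capped marker is moved by more than 30 mm (distance of capped_mid from where it was at the start of the episode above 0.03 m).
It also fails if it takes over 48 s, if anything falls off the work surface, if the arm or the gripper's body presses on something with over 40 N, if the wrist force passes 120 N, or if a joint passes its speed limit or range.

## Working session

There is one attempt and no reset: what is moved stays moved. The work goes in short steps, Python scripts to look and compute and a tool call to move; the robot and the scene stay as the last step left them, time stands still between calls to the robot, and variables do not carry over. Pictures are saved under pics/ and viewed, at most 11 in all, crops included, and the job is handed in when it is done.

Besides the shell and the picture viewer there is one more tool, called after "Call:" by a JSON object that holds its "fn" and its "kwargs". move_arm: Moves the arm, as the interface text tells. Its arguments: {"type":"object","properties":{"motion":{"type":"array","items":{"type":"array","items":{"type":"number"}}},"newtons":{"type":"number"}},"required":["motion"]}

```bash
mkdir -p pics; cat > h.py <<'E'
import numpy as np,cv2
from plant import r,eyes,finish_job
def px2w(s,u,v,z=None):
    """pixel->world; by depth map, or on plane height z"""
    T=np.linalg.inv(s["world_to_cam"]);n=cv2.undistortPoints(np.array([[[u,v]]],float),s["intrinsics"],np.array(s["dist"]))[0,0]
    d=np.array([n[0],n[1],1.])
    R,t=T[:3,:3],T[:3,3]
    if z is None: k=s["z_map"][int(round(v)),int(round(u))]
    else: k=(z-t[2])/(R@d)[2]
    return t+R@d*k
E
python3 - <<'E'
from h import *
for n in("top","scene"):
    s=eyes.snapshot(n);cv2.imwrite(f"pics/{n}1.png",cv2.resize(s["frame"][:,:,::-1],(800,600)))
    print(np.linalg.inv(s["world_to_cam"]).round(2))
print(r.get_state())
E
```

```text
[[-0.02 -0.99  0.12  0.32]
 [-1.    0.02 -0.01  0.11]
 [ 0.01 -0.12 -0.99  1.03]
 [ 0.    0.    0.    1.  ]]
[[ 0.48  0.49 -0.73  1.59]
 [ 0.88 -0.26  0.41 -0.53]
 [ 0.02 -0.83 -0.55  0.91]
 [ 0.    0.    0.    1.  ]]
{'clock': 0.1, 'q': array([-1.18022515,  0.68985708, -0.19451753,  1.56625772,  0.15731878,
        0.90250925, -0.21510017]), 'qd': array([-0.00058928, -0.0015901 ,  0.00072186, -0.0023662 , -0.00164174,
        0.00107578, -0.00159703]), 'joint_torque': array([-3.43871332e-03, -5.28494060e+01, -1.27150789e+00, -1.53836489e+01,
       -5.24968060e-02,  2.06669007e-03,  3.38901395e-05]), 'tool_pos': array([0.21811304, 0.58502979, 0.20301237]), 'eef_rot': array([ 1.77397652e-01,  9.84138914e-01, -8.16010703e-04, -7.46635129e-05]), 'contact_force': array([0.30624971, 0.20798303, 1.00543974]), 'moment': array([-0.01370981,  0.02892091,  0.0242887 ]), 'finger_force': 0.0, 'opening': 0.9974986025444059}
```

View pics/top1.png

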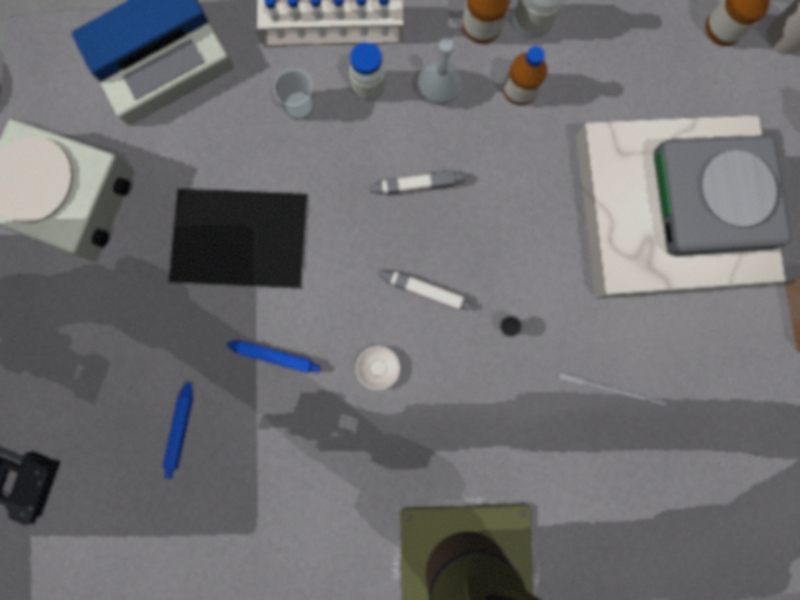

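View pics/scene1.png

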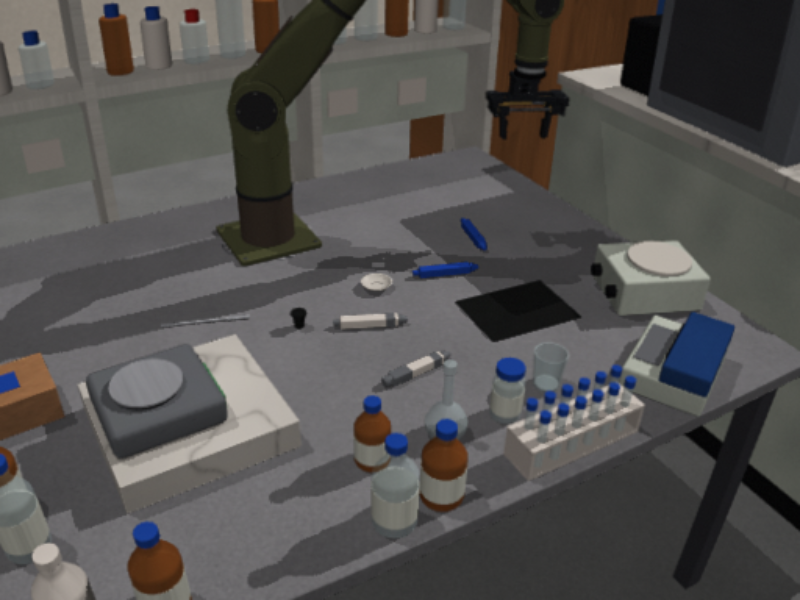

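The top view shows white markers at (420,182), which has a thick grey cap on its right end, and at (430,290), which has a narrow stub on its right end facing the slab. Two blue look-alikes are at (275,356) and (178,430). The marker at (430,290) fits the description; I'll confirm it in a crop.

```bash
python3 - <<'E'
from h import *
s=eyes.snapshot("top");f=s["frame"][:,:,::-1]
c=f[95:215,230:390];cv2.imwrite("pics/crop1.png",cv2.resize(c,(800,600),interpolation=cv2.INTER_CUBIC))
g=.64
for n,u,v,z in[("slabTopL",583,124,.06),("slabBotcornerL",604,295,.06),("slab right",783,280,.06),("mat",177,190,.004),("mat",307,194,.004),("mat",301,287,.004),("mat",169,282,.004),("cap",420,182,.011),("stopper",510,326,.015),("dish",378,368,.01)]:
    print(n,px2w(s,u*g,v*g,z).round(4),px2w(s,u*g,v*g).round(4))
E
```

```text
slabTopL [ 0.703  -0.2089  0.06  ] [ 0.7261 -0.2279  0.0022]
slabBotcornerL [ 0.425  -0.2235  0.06  ] [ 0.4289 -0.2355  0.0251]
slab right [ 0.4426 -0.523   0.06  ] [ 0.4426 -0.5228  0.0602]
mat [0.6236 0.4602 0.004 ] [0.6245 0.4612 0.001 ]
mat [0.6104 0.2417 0.004 ] [0.6111 0.242  0.0014]
mat [0.4552 0.252  0.004 ] [4.557e-01 2.525e-01 3.000e-04]
mat [0.4684 0.4696 0.004 ] [0.4687 0.4703 0.002 ]
cap [0.6247 0.0544 0.011 ] [0.6211 0.0551 0.0226]
stopper [ 0.3836 -0.0827  0.015 ] [ 0.3823 -0.079   0.0344]
dish [0.322  0.1296 0.01  ] [0.322  0.1297 0.0038]
```

View pics/crop1.png

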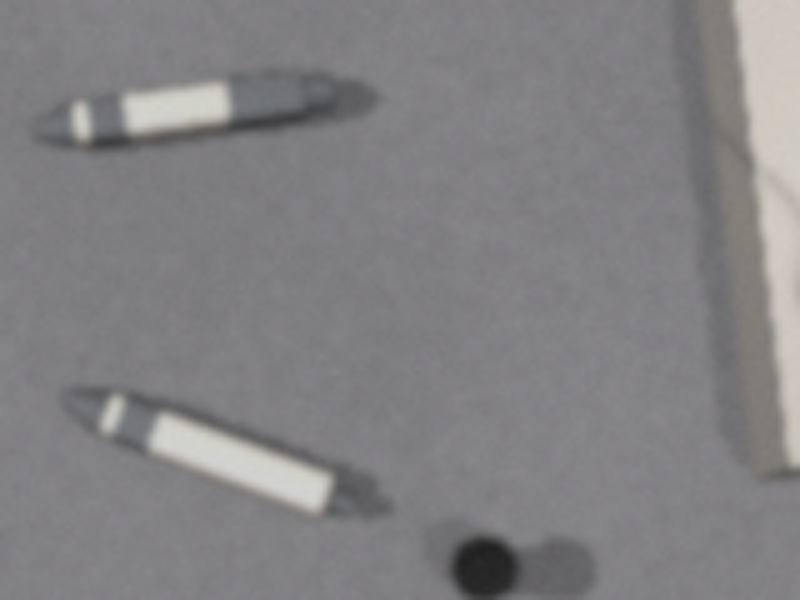

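The crop confirms it. The lower marker has its cone at (65,397) and a thin button at about (375,507), so it is the retractable one. The upper marker has a barrel-wide grey cap. The slab's top edge runs from (735,20) to (783,460).

```bash
python3 - <<'E'
from h import *
s=eyes.snapshot("top")
w=lambda u,v,z:px2w(s,230+(u+.5)/5-.5,95+(v+.5)/5-.5,z)
P=w(108,411,.022);Q=w(331,496,.022);t=w(66,397,.011);b=w(375,507,.011)
print("barrel",P.round(4),Q.round(4),"len",np.linalg.norm(P-Q),"mid",((P+Q)/2).round(4),"tip",t.round(4),"btn",b.round(4),"L",np.linalg.norm(t-b))
d=P-Q;print("x dir deg",np.degrees(np.arctan2(d[1],d[0])),np.degrees(np.arctan2(*(t-b)[1::-1])))
A=w(735,20,.06);B=w(783,460,.06);C=w(699,20,0);D=w(750,460,0)
print(A,B,C,D)
for e in(B-A,D-C):print("face dir",np.degrees(np.arctan2(e[1],e[0])))
# depth-based slab top edges
z=s["z_map"];T=np.linalg.inv(s["world_to_cam"]);
v,u=np.mgrid[60:200,350:512];n=cv2.undistortPoints(np.stack([u,v],-1).reshape(-1,1,2).astype(float),s["intrinsics"],np.array(s["dist"]))[:,0]
k=z[60:200,350:512].reshape(-1,1);p=np.hstack([n,np.ones_like(k)])*k@T[:3,:3].T+T[:3,3]
m=(abs(p[:,2]-.06)<.008)&(k[:,0]>0)&(p[:,1]>-.56)&(p[:,0]>.38)
mm=cv2.minAreaRect(p[m][:,:2].astype(np.float32));print(mm,cv2.boxPoints(mm))
# edge: per x bin max y
xs=np.arange(.45,.72,.01);ys=[np.percentile(p[m&(abs(p[:,0]-x)<.005),1],99) for x in xs];f=np.polyfit(xs,ys,1);print(f,np.std(np.polyval(f,xs)-ys))
from scipy.spatial.transform import Rotation as R
print(R.from_quat(r.get_state()["eef_rot"]).as_matrix().round(3))
E
```

```text
barrel [0.4669 0.1034 0.022 ] [ 0.4218 -0.0065  0.022 ] len 0.11871558483442501 mid [0.4444 0.0485 0.022 ] tip [0.4761 0.1243 0.011 ] btn [ 0.4169 -0.0297  0.011 ] L 0.16500580939147666
x dir deg 67.6923368413919 68.9744833397966
[ 0.65227866 -0.21403715  0.06      ] [ 0.43036945 -0.22292321  0.06      ] [ 0.67320719 -0.21461883  0.        ] [ 0.43785631 -0.2261801   0.        ]
face dir -177.70689330239108
face dir -177.18768729127967
((0.5737705230712891, -0.36821407079696655), (0.2822405993938446, 0.30287137627601624), 2.8242762088775635) [[ 0.42535996 -0.22391574]
 [ 0.4402833  -0.5264192 ]
 [ 0.7221811  -0.5125124 ]
 [ 0.70725775 -0.21000892]]
[ 0.03647945 -0.2399298 ] 0.0021895347929687457
[[-0.937  0.349 -0.   ]
 [ 0.349  0.937 -0.001]
 [-0.    -0.001 -1.   ]]
```

Call:
{"fn": "move_arm", "kwargs": {"motion": [[-40,-42,0,0,0,10,0],[-80,-84,0,0,0,20,0],[-120,-126,0,0,0,30,0],[-160,-168,0,0,0,40,0],[-200,-210,0,0,0,50,0]], "newtons": 40}}

```text
clock: 0.82
tool_pos: [0.333, 0.3174, 0.2039]
eef_rot: [0.579, 0.815, 0.0, 0.0]
contact_force: [1.4, -0.4, -0.7]
opening: 1.003
finger_force: 0.0
```

```bash
cat >> h.py <<'E'
from scipy.spatial.transform import Rotation as R
def go(xyz,yaw):
    """shift mm and turn deg in tool axes to reach TCP xyz with tool x at yaw (deg), tool down"""
    s=r.get_state();M=R.from_quat(s["eef_rot"])
    c,n=np.cos(np.radians(yaw)),np.sin(np.radians(yaw))
    G=R.from_matrix(np.array([[c,n,0],[n,-c,0],[0,0,-1]]))
    print("shift",(M.inv().apply(np.array(xyz)-s["tool_pos"])*1e3).round(1),"turn",(M.inv()*G).as_rotvec(degrees=True).round(2))
    print("t",s["clock"],"pos",s["tool_pos"].round(4),"F",s["contact_force"].round(2),"open",round(s["opening"],3),"grip",round(s["finger_force"],1))
E
python3 -c "
from h import *
go([.4445,.049,.12],68.3)"
```

```text
shift [-290.2   16.8   83.8] turn [ 3.000e-02 -3.000e-02  4.094e+01]
t 0.825 pos [0.333  0.3174 0.2039] F [ 1.4  -0.44 -0.67] open 1.003 grip 0.0
```

Call:
{"fn": "move_arm", "kwargs": {"motion": [[-58,3,15,0,0,10,0],[-116,7,30,0,0,20,0],[-174,10,45,0,0,30,0],[-232,13,60,0,0,40,0],[-290,17,75,0,0,41,0]]}}

```text
clock: 1.45
tool_pos: [0.4463, 0.05, 0.1282]
eef_rot: [0.827, 0.563, 0.0, 0.0]
contact_force: [1.5, 1.0, -0.2]
opening: 1.0
finger_force: 0.0
```

Call:
{"fn": "move_arm", "kwargs": {"motion": [[0,0,0,0,0,0,0],[0,0,0,0,0,0,0]]}}

```text
clock: 1.7
tool_pos: [0.4452, 0.052, 0.1287]
eef_rot: [0.826, 0.563, -0.0, -0.0]
contact_force: [0.4, 0.0, -0.8]
opening: 1.001
finger_force: 0.0
```

```bash
python3 - <<'E'
from h import *
go([.4445,.049,.005],68.3)
s=eyes.snapshot("scene");f=s["frame"][:,:,::-1]
cv2.imwrite("pics/s2.png",cv2.resize(f[150:270,180:340],(800,600),interpolation=cv2.INTER_CUBIC))
E
```

```text
shift [ -3.2   0.5 123.7] turn [-0.04 -0.03  0.27]
t 1.7 pos [0.4452 0.052  0.1287] F [ 0.39  0.03 -0.8 ] open 1.001 grip 0.0
```

View pics/s2.png

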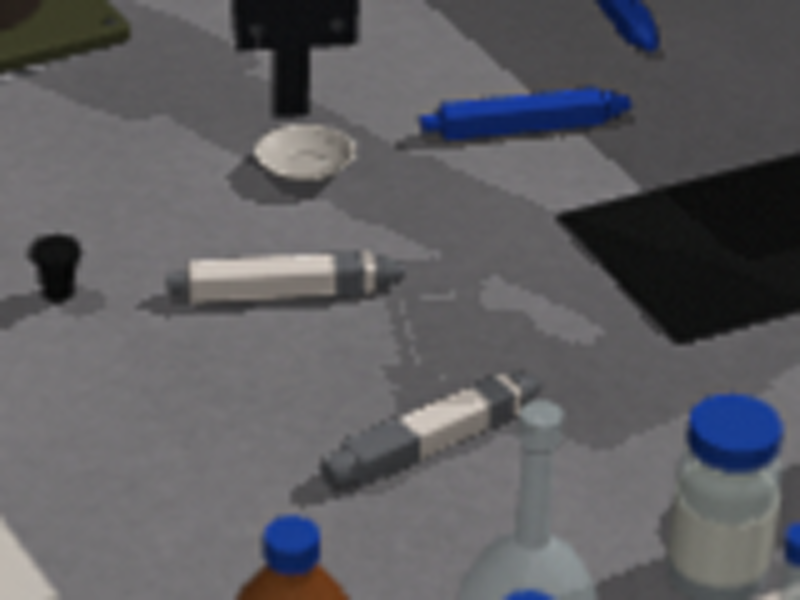

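The retractable marker is seen with its thin button at (175,283), and the capped one is separate at (430,430). The area around the grasp is clear, so I'll descend.

Call:
{"fn": "move_arm", "kwargs": {"motion": [[-3,0,40,0,0,0,0],[-3,0,80,0,0,0,0],[-3,0,108,0,0,0,0],[-3,0,123,0,0,0,0],[-3,0,123,0,0,0,0]], "newtons": 40}}

```text
clock: 2.38
tool_pos: [0.4438, 0.0498, 0.0054]
eef_rot: [0.826, 0.564, -0.0, -0.0]
contact_force: [0.1, 0.6, 0.3]
opening: 1.001
finger_force: 0.0
```

Call:
{"fn": "move_arm", "kwargs": {"motion": [[0,0,0,0,0,0,0.5],[0,0,0,0,0,0,1],[0,0,0,0,0,0,1],[0,0,0,0,0,0,1],[0,0,0,0,0,0,1]], "newtons": 40}}

```text
clock: 3.0
tool_pos: [0.4444, 0.0487, 0.0058]
eef_rot: [0.826, 0.563, 0.0, 0.0]
contact_force: [0.7, -0.1, 0.5]
opening: 0.454
finger_force: 0.0
```

Call:
{"fn": "move_arm", "kwargs": {"motion": [[0,0,0,0,0,0,1],[0,0,0,0,0,0,1],[0,0,0,0,0,0,1]]}}

```text
clock: 3.38
tool_pos: [0.4443, 0.0487, 0.0057]
eef_rot: [0.826, 0.563, -0.0, -0.0]
contact_force: [-0.1, -0.1, 0.3]
opening: 0.115
finger_force: 0.0
```

The opening is down to 10 mm with no grip force, so the fingers are not on the barrel. I'll look.

```bash
python3 - <<'E'
from h import *
print(r.get_state()["opening"],r.get_state()["finger_force"])
s=eyes.snapshot("scene");f=s["frame"][:,:,::-1]
a=cv2.resize(f[150:270,180:340],(400,300),interpolation=cv2.INTER_CUBIC)
s=eyes.snapshot("top");f=s["frame"][:,:,::-1]
b=cv2.resize(f[95:245,200:400],(400,300),interpolation=cv2.INTER_CUBIC)
cv2.imwrite("pics/s3.png",np.hstack([a,b]))
E
```

```text
0.11536549321315405 0.0
```

View pics/s3.png

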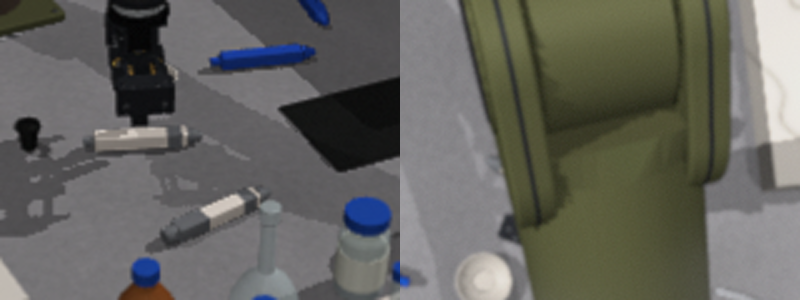

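```bash
python3 - <<'E'
from h import *
s=eyes.snapshot("scene")
f=lambda u,v:(180+(u+.5)/2.5-.5,150+(v+.5)/2.5-.5)
W=s["world_to_cam"]
def pr(p):return cv2.projectPoints(np.array([p],float),cv2.Rodrigues(W[:3,:3])[0],W[:3,3],s["intrinsics"],np.array(s["dist"]))[0][0,0]
for n,p in [("tcp",r.get_state()["tool_pos"]),("marker est top",[.4445,.049,.022]),("est tip",[.4745,.123,.011]),("est btn",[.417,-.02,.011])]:
    u=pr(p);print(n,((u-[180,150])*2.5).round(1))
for n,u,v in[("top barrel mid",135,131),("tip",200,139),("btn",86,140),("mat corner near",340,170)]:
    a=f(u,v);print(n,px2w(s,*a).round(4),px2w(s,*a,.022).round(4),px2w(s,*a,.011).round(4))
E
```

```text
tcp [138.2 141.9]
marker est top [138.4 131.4]
est tip [200.2 135.1]
est btn [ 80.5 141.8]
top barrel mid [0.4392 0.0457 0.0216] [0.4397 0.0455 0.022 ] [0.4255 0.0527 0.011 ]
tip [0.4778 0.1198 0.0092] [0.4936 0.1105 0.022 ] [0.4801 0.1185 0.011 ]
btn [ 0.4235 -0.0162  0.0178] [ 0.4289 -0.0186  0.022 ] [ 0.4146 -0.0122  0.011 ]
mat corner near [0.6143 0.2441 0.0063] [0.6312 0.2306 0.022 ] [0.6193 0.2401 0.011 ]
```

```bash
python3 - <<'E'
from h import *
go([.4445,.049,.005],68.3)
s=eyes.snapshot("scene");f=s["frame"][:,:,::-1]
cv2.imwrite("pics/s4.png",cv2.resize(f[155:225,200:270],(600,600),interpolation=cv2.INTER_CUBIC))
go([.4445,.049,.005],68.3)
E
```

```text
shift [ 0.3 -0.   0.7] turn [ 0.   -0.01  0.26]
t 3.525 pos [0.4444 0.0487 0.0057] F [0.21 0.21 0.19] open 0.002 grip 0.0
shift [0.4 0.  0.7] turn [-0.   -0.    0.26]
t 3.575 pos [0.4443 0.0487 0.0057] F [0.23 0.12 0.16] open 0.005 grip 0.0
```

View pics/s4.png

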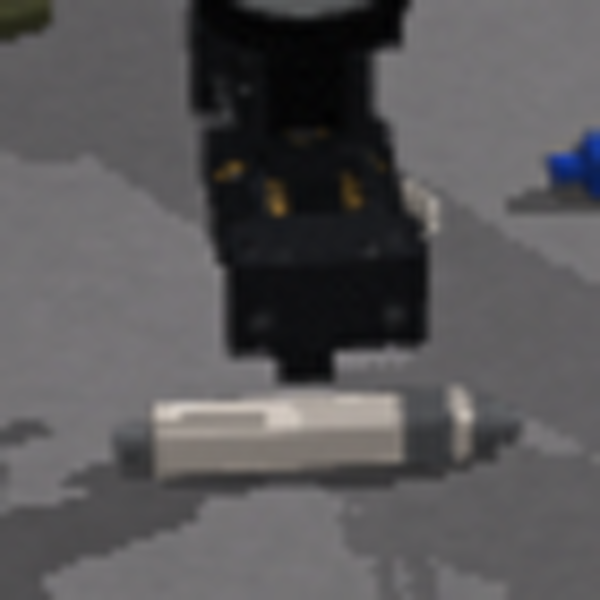

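```bash
python3 - <<'E'
from h import *
s=eyes.snapshot("scene")
g=600/70
for n,u,v in[("finger low",305,372),("finger",305,358),("finger",320,365),("body front",320,320),("body front low",250,340),("barrel top",340,402),("barrel top",200,408),("barrel side",340,440),("barrel top far",305,392),("btn",130,445),("tip",510,430)]:
    print(n,px2w(s,200+u/g-.5,155+v/g-.5).round(4))
E
```

```text
finger low [0.4553 0.0426 0.0486]
finger [0.4563 0.0421 0.0555]
finger [0.4621 0.0453 0.0549]
body front [0.5206 0.0153 0.1181]
body front low [ 0.5131 -0.0079  0.1124]
barrel top [0.4401 0.065  0.0188]
barrel top [0.4219 0.0155 0.0206]
barrel side [0.457  0.0562 0.0147]
barrel top far [0.4049 0.0682 0.0009]
btn [ 0.432 -0.018  0.021]
tip [0.4784 0.1168 0.013 ]
```

The depth shows the visible finger ending at z≈0.047 and the body bottom at 0.112. The tool therefore really stands about 41 mm higher than the reported z. XY agrees. I'll open, go down partway and re-measure.

Call:
{"fn": "move_arm", "kwargs": {"motion": [[0,0,0,0,0,0,0],[0,0,0,0,0,0,0],[0,0,0,0,0,0,0],[0,0,0,0,0,0,0],[0,0,0,0,0,0,0]]}}

```text
clock: 4.25
tool_pos: [0.4443, 0.0487, 0.0057]
eef_rot: [0.826, 0.563, 0.0, -0.0]
contact_force: [0.3, 0.6, 0.2]
opening: 0.548
finger_force: 0.0
```

Call:
{"fn": "move_arm", "kwargs": {"motion": [[0,0,0,0,0,0,0],[0,0,0,0,0,0,0],[0,0,10,0,0,0,0],[0,0,20,0,0,0,0],[0,0,20,0,0,0,0]]}}

```text
clock: 4.88
tool_pos: [0.4478, 0.0493, -0.0109]
eef_rot: [0.826, 0.563, -0.003, -0.002]
contact_force: [-0.5, 0.9, 0.2]
opening: 0.998
finger_force: 0.0
```

```bash
python3 - <<'E'
from h import *
go([.4445,.049,.005],68.3)
s=eyes.snapshot("scene");f=s["frame"][:,:,::-1]
cv2.imwrite("pics/s5.png",cv2.resize(f[155:225,200:270],(600,600),interpolation=cv2.INTER_CUBIC))
E
```

```text
shift [ -1.6  -3.  -15.9] turn [-0.43  0.17  0.26]
t 4.875 pos [ 0.4478  0.0493 -0.0109] F [-0.53  0.85  0.18] open 0.998 grip 0.0
```

View pics/s5.png

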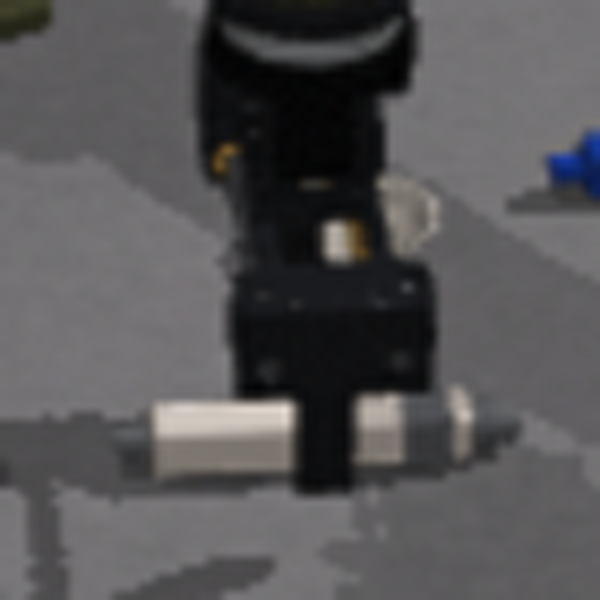

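The near finger is now in front of the barrel, with its bottom at (325,488). I'll measure its height and check the joint margins, because the last step fell short.

```bash
python3 - <<'E'
from h import *
s=eyes.snapshot("scene");g=600/70
for n,u,v in[("finger low",325,482),("finger",325,450),("finger low",310,480),("body low",330,370)]:
    print(n,px2w(s,200+u/g-.5,155+v/g-.5).round(4))
st=r.get_state();print(st["q"].round(3),st["tool_pos"],(R.from_quat(st["eef_rot"]).as_matrix()).round(3),st["contact_force"].round(2))
E
```

```text
finger low [0.5037 0.0258 0.0354]
finger [0.5002 0.0276 0.0466]
finger low [0.5049 0.0192 0.0391]
body low [0.5246 0.0171 0.0991]
[-0.235  0.907  0.039  2.215 -0.841  0.043  0.255] [ 0.4474006   0.04926191 -0.01072819] [[ 0.367  0.93  -0.009]
 [ 0.93  -0.367 -0.   ]
 [-0.003 -0.008 -1.   ]] [-0.56 -0.48 -0.34]
```

Joint 6 is at its lower limit (0.043, limit 0.04), so the tool cannot go lower while it points exactly down. A small tilt of about 5° about the barrel axis, back towards the base, frees it.

Call:
{"fn": "move_arm", "kwargs": {"motion": [[0,0,0,5,0,0,0],[0,0,5,5,0,0,0],[0,0,10,5,0,0,0],[0,0,10,5,0,0,0]]}}

```text
clock: 5.48
tool_pos: [0.4462, 0.0496, -0.0209]
eef_rot: [0.825, 0.563, -0.029, -0.039]
contact_force: [0.1, 0.0, -0.1]
opening: 1.002
finger_force: 0.0
```

```bash
cat > fz.py <<'E'
from h import *
# lowest near-finger points: dark pixels well above bench near the tool, in scene depth
s=eyes.snapshot("scene");T=np.linalg.inv(s["world_to_cam"])
v,u=np.mgrid[150:260,190:290];n=cv2.undistortPoints(np.stack([u,v],-1).reshape(-1,1,2).astype(float),s["intrinsics"],np.array(s["dist"]))[:,0]
k=s["z_map"][150:260,190:290].reshape(-1,1);p=np.hstack([n,np.ones_like(k)])*k@T[:3,:3].T+T[:3,3]
c=s["frame"][150:260,190:290].reshape(-1,3).max(1)
st=r.get_state();a=R.from_quat(st["eef_rot"]).as_matrix();q=(p-st["tool_pos"])@a
m=(c<45)&(abs(q[:,0])<.012)&(q[:,1]>.03)&(q[:,1]<.075)&(p[:,2]<.12)
f=p[m];print("finger z low",np.sort(f[:,2])[:8].round(4),"tool-z of tip",np.sort(q[m][:,2])[-5:].round(4),"tool-y",q[m][:,1].mean().round(4))
print(st["q"].round(3));go([.4445,.049,-.037],68.3)
E
python3 fz.py
```

```text
finger z low [0.0163 0.0177 0.0185 0.019  0.019  0.0193 0.0194 0.0198] tool-z of tip [-0.0455 -0.0454 -0.0449 -0.0441 -0.0428] tool-y 0.0607
[-0.258  0.944  0.138  2.138 -0.822  0.218  0.271]
shift [-1.2 -0.  16.4] turn [-5.51  0.19  0.26]
t 5.525 pos [ 0.4464  0.0495 -0.0207] F [-0.1  -0.36 -0.11] open 0.998 grip 0.0
```

The true fingertips sit 43 mm behind the reported TCP along the tool axis. Joint 6 has slack now, so I'll take some tilt out while going down 15 mm.

Call:
{"fn": "move_arm", "kwargs": {"motion": [[-1,0,5,-1,0,0,0],[-1,0,10,-2,0,0,0],[-1,0,14,-3,0,0,0],[-1,0,14,-3,0,0,0]]}}

```text
clock: 6.02
tool_pos: [0.4463, 0.0487, -0.0327]
eef_rot: [0.826, 0.563, -0.012, -0.016]
contact_force: [-1.4, 0.3, 18.3]
opening: 0.997
finger_force: 9.5
```

```bash
python3 fz.py
```

```text
finger z low [0.0026 0.0028 0.0035 0.0051 0.0052 0.0072 0.0084 0.0084] tool-z of tip [-0.04   -0.04   -0.0384 -0.0377 -0.0374] tool-y 0.0611
[-0.211  0.955  0.026  2.187 -0.88   0.053  0.31 ]
shift [-0.3 -1.6  4.4] turn [-2.28  0.11  0.22]
t 6.075 pos [ 0.4463  0.0487 -0.0327] F [-1.84  0.24 18.77] open 1.0 grip 9.5
```

The tip touches the bench with 18 N, so I'll back off 3 mm and close.

Call:
{"fn": "move_arm", "kwargs": {"motion": [[0,0,-3,0,0,0,0],[0,0,-3,0,0,0,0]]}}

```text
clock: 6.32
tool_pos: [0.4459, 0.0489, -0.0312]
eef_rot: [0.826, 0.563, -0.013, -0.017]
contact_force: [0.7, 0.2, -0.0]
opening: 1.0
finger_force: 0.0
```

Call:
{"fn": "move_arm", "kwargs": {"motion": [[0,0,0,0,0,0,1],[0,0,0,0,0,0,1],[0,0,0,0,0,0,1],[0,0,0,0,0,0,1],[0,0,0,0,0,0,1]], "newtons": 40}}

```text
clock: 6.95
tool_pos: [0.446, 0.0488, -0.0315]
eef_rot: [0.826, 0.563, -0.013, -0.017]
contact_force: [0.1, 0.3, -0.9]
opening: 0.458
finger_force: 0.0
```

Call:
{"fn": "move_arm", "kwargs": {"motion": [[0,0,0,0,0,0,1],[0,0,0,0,0,0,1],[0,0,0,0,0,0,1],[0,0,0,0,0,0,1]]}}

```text
clock: 7.45
tool_pos: [0.4457, 0.0489, -0.0313]
eef_rot: [0.826, 0.563, -0.013, -0.017]
contact_force: [-1.0, 0.5, 3.5]
opening: 0.247
finger_force: 40.0
```

The barrel is gripped, with an opening of 21.7 mm and a force of 40 N. Lift.

Call:
{"fn": "move_arm", "kwargs": {"motion": [[0,0,-20,0,0,0,1],[0,0,-50,-2,0,0,1],[0,0,-80,-2,0,0,1],[0,0,-80,-2,0,0,1]]}}

```text
clock: 7.95
tool_pos: [0.4507, 0.0478, 0.0498]
eef_rot: [0.826, 0.563, -0.002, -0.001]
contact_force: [-0.0, -0.9, -0.9]
opening: 0.252
finger_force: 40.0
```

```bash
python3 -c "
from h import *
go([.55,-.115,.02],92.7)"
```

```text
shift [-115.2  151.9   29.5] turn [ -0.23   0.08 -24.11]
t 7.95 pos [0.4507 0.0478 0.0498] F [-0.04 -0.91 -0.9 ] open 0.252 grip 40.0
```

Call:
{"fn": "move_arm", "kwargs": {"motion": [[-29,38,0,0,0,-6,1],[-58,76,0,0,0,-12,1],[-87,114,0,0,0,-18,1],[-115,152,10,0,0,-24,1],[-115,152,30,0,0,-24,1]]}}

```text
clock: 8.57
tool_pos: [0.5512, -0.1204, 0.0169]
eef_rot: [0.693, 0.721, -0.003, 0.0]
contact_force: [-0.1, 0.2, -0.6]
opening: 0.245
finger_force: 40.0
```

```bash
python3 - <<'E'
from h import *
go([.55,-.115,-.011],92.7)
a=eyes.snapshot("top")["frame"][:,:,::-1][80:230,260:460]
b=eyes.snapshot("scene")["frame"][:,:,::-1][170:320,70:270]
cv2.imwrite("pics/p1.png",np.hstack([cv2.resize(i,(400,300),interpolation=cv2.INTER_CUBIC) for i in(a,b)]))
E
```

```text
shift [ 5.6 -0.9 27.9] turn [-0.19  0.23 -0.41]
t 8.575 pos [ 0.5512 -0.1204  0.0169] F [-0.07  0.16 -0.61] open 0.245 grip 40.0
```

View pics/p1.png

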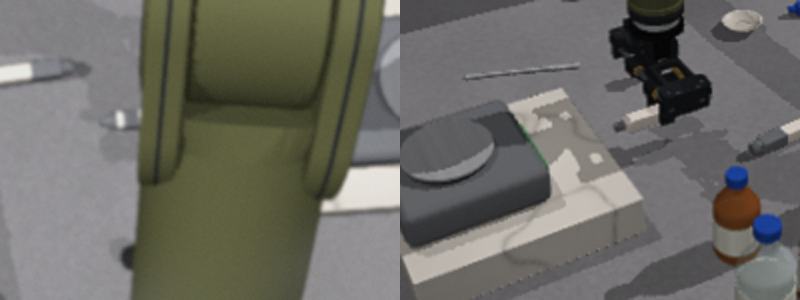

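The marker is held level and its button, at right-panel (620,126), points at the slab face. I'll go down 28 mm, then approach.

Call:
{"fn": "move_arm", "kwargs": {"motion": [[0,0,10,0,0,0,1],[0,0,20,0,0,0,1],[0,0,28,0,0,0,1],[0,0,28,0,0,0,1]]}}

```text
clock: 9.18
tool_pos: [0.5478, -0.1145, -0.0109]
eef_rot: [0.691, 0.723, -0.003, -0.003]
contact_force: [0.3, 0.1, 0.0]
opening: 0.25
finger_force: 40.0
```

Call:
{"fn": "move_arm", "kwargs": {"motion": [[-5,0,0,0,0,0,1],[-10,0,0,0,0,0,1],[-15,0,0,0,0,0,1],[-20,0,0,0,0,0,1],[-20,0,0,0,0,0,1]]}}

```text
clock: 9.8
tool_pos: [0.5491, -0.1357, -0.0102]
eef_rot: [0.691, 0.722, -0.003, -0.003]
contact_force: [0.6, -0.3, -0.9]
opening: 0.242
finger_force: 40.0
```

Call:
{"fn": "move_arm", "kwargs": {"motion": [[-3,0,0,0,0,0,1],[-6,0,0,0,0,0,1],[-9,0,0,0,0,0,1],[-12,0,0,0,0,0,1],[-12,0,0,0,0,0,1]]}}

```text
clock: 10.42
tool_pos: [0.5496, -0.147, -0.0103]
eef_rot: [0.691, 0.723, -0.003, -0.003]
contact_force: [-0.3, -0.1, -0.4]
opening: 0.248
finger_force: 40.0
```

Call:
{"fn": "move_arm", "kwargs": {"motion": [[-2,0,0,0,0,0,1],[-4,0,0,0,0,0,1],[-6,0,0,0,0,0,1],[-6,0,0,0,0,0,1]]}}

```text
clock: 10.92
tool_pos: [0.5498, -0.1526, -0.0104]
eef_rot: [0.691, 0.723, -0.003, -0.003]
contact_force: [-0.2, 3.3, -0.8]
opening: 0.246
finger_force: 40.0
```

Contact: 3.3 N along +y, which is the button resistance. I'll keep pressing to the firm stop.

Call:
{"fn": "move_arm", "kwargs": {"motion": [[-2,0,0,0,0,0,1],[-4,0,0,0,0,0,1],[-6,0,0,0,0,0,1],[-6,0,0,0,0,0,1]]}}

```text
clock: 11.42
tool_pos: [0.5499, -0.1564, -0.0106]
eef_rot: [0.691, 0.723, -0.002, -0.005]
contact_force: [-0.7, 8.4, 0.2]
opening: 0.246
finger_force: 40.0
```

Call:
{"fn": "move_arm", "kwargs": {"motion": [[-2,0,0,0,0,0,1],[-4,0,0,0,0,0,1],[-6,0,0,0,0,0,1],[-6,0,0,0,0,0,1]]}}

```text
clock: 11.92
tool_pos: [0.5494, -0.1563, -0.0109]
eef_rot: [0.689, 0.724, -0.0, -0.009]
contact_force: [-0.4, 17.4, 2.3]
opening: 0.248
finger_force: 40.0
```

Call:
{"fn": "move_arm", "kwargs": {"motion": [[-2,0,0,0,0,0,1],[-4,0,0,0,0,0,1],[-4,0,0,0,0,0,1]]}}

```text
clock: 12.3
tool_pos: [0.5491, -0.1563, -0.0111]
eef_rot: [0.688, 0.725, 0.001, -0.011]
contact_force: [-0.5, 24.3, 4.6]
opening: 0.245
finger_force: 40.0
```

Call:
{"fn": "move_arm", "kwargs": {"motion": [[20,0,0,0,0,0,1],[50,0,-20,0,0,0,1],[80,0,-50,0,0,0,1],[80,0,-70,0,0,0,1],[80,0,-70,0,0,0,1]]}}

```text
clock: 12.92
tool_pos: [0.5493, -0.0912, 0.0612]
eef_rot: [0.692, 0.722, -0.003, 0.0]
contact_force: [1.7, -0.5, -0.0]
opening: 0.245
finger_force: 40.0
```

```bash
python3 - <<'E'
from h import *
go([.539,.356,.06],92.7)
W=None
c=[]
for n in("top","scene"):
    s=eyes.snapshot(n);W=s["world_to_cam"]
    p=r.get_state()["tool_pos"]+[0,0,.04]
    u=cv2.projectPoints(p[None],cv2.Rodrigues(W[:3,:3])[0],W[:3,3],s["intrinsics"],np.array(s["dist"]))[0][0,0].astype(int)
    print(n,u);x,y=u-[40,45];c.append(cv2.resize(s["frame"][y:y+90,x:x+80,::-1],(400,450),interpolation=cv2.INTER_CUBIC))
cv2.imwrite("pics/p2.png",np.hstack(c))
E
```

```text
shift [447.2   9.   -0.5] turn [-0.21  0.22 -0.22]
t 12.925 pos [ 0.5493 -0.0912  0.0612] F [ 1.71 -0.53 -0.01] open 0.245 grip 40.0
top [333 135]
scene [208 211]
```

View pics/p2.png

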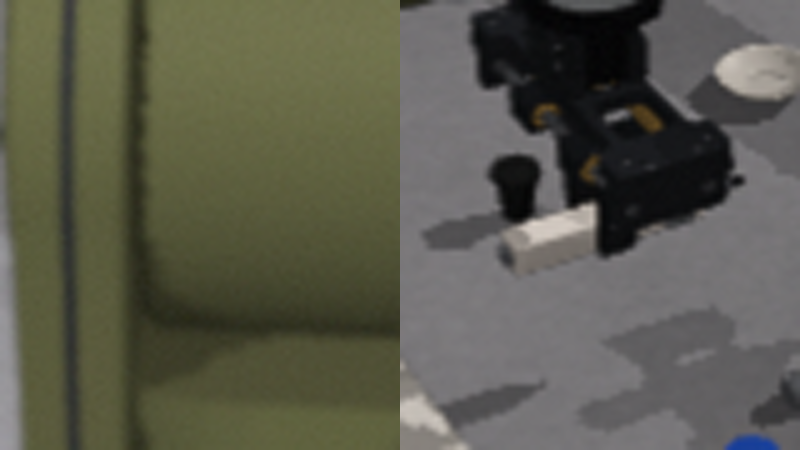

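The button now stands out only about 4 mm, at (505,260), and the black tip shows beyond the gripper at (738,180). With the hard stop at 24 N, it is fully in. On to the mat.

Call:
{"fn": "move_arm", "kwargs": {"motion": [[50,0,0,0,0,0,1],[100,0,0,0,0,0,1],[150,3,0,0,0,0,1],[200,5,0,0,0,0,1],[250,6,0,0,0,0,1]]}}

```text
clock: 13.65
tool_pos: [0.5425, 0.1612, 0.0586]
eef_rot: [0.692, 0.722, -0.004, -0.002]
contact_force: [1.1, -0.4, -0.2]
opening: 0.243
finger_force: 40.0
```

Call:
{"fn": "move_arm", "kwargs": {"motion": [[50,1,0,0,0,0,1],[100,2,0,0,0,0,1],[150,3,0,0,0,0,1],[195,4,0,0,0,0,1],[195,4,0,0,0,0,1]]}}

```text
clock: 14.28
tool_pos: [0.5363, 0.3608, 0.0577]
eef_rot: [0.689, 0.725, -0.003, -0.004]
contact_force: [-0.6, -2.3, -1.0]
opening: 0.246
finger_force: 40.0
```

```bash
python3 - <<'E'
from h import *
go([.539,.356,-.026],92.7)
print(r.get_state()["q"].round(2))
c=[]
for n in("top","scene"):
    s=eyes.snapshot(n);W=s["world_to_cam"]
    p=r.get_state()["tool_pos"]+[0,0,.02]
    u=cv2.projectPoints(p[None],cv2.Rodrigues(W[:3,:3])[0],W[:3,3],s["intrinsics"],np.array(s["dist"]))[0][0,0].astype(int)
    x,y=u-[60,68];c.append(cv2.resize(s["frame"][max(y,0):y+135,x:x+120,::-1],(400,450),interpolation=cv2.INTER_CUBIC))
cv2.imwrite("pics/p3.png",np.hstack(c))
E
```

```text
shift [-5.1  3.2 83.6] turn [-0.53 -0.12  0.22]
t 14.275 pos [0.5363 0.3608 0.0577] F [-0.56 -2.32 -1.05] open 0.246 grip 40.0
[-0.9   0.96  0.48  1.62 -0.62  0.73 -0.07]
```

View pics/p3.png

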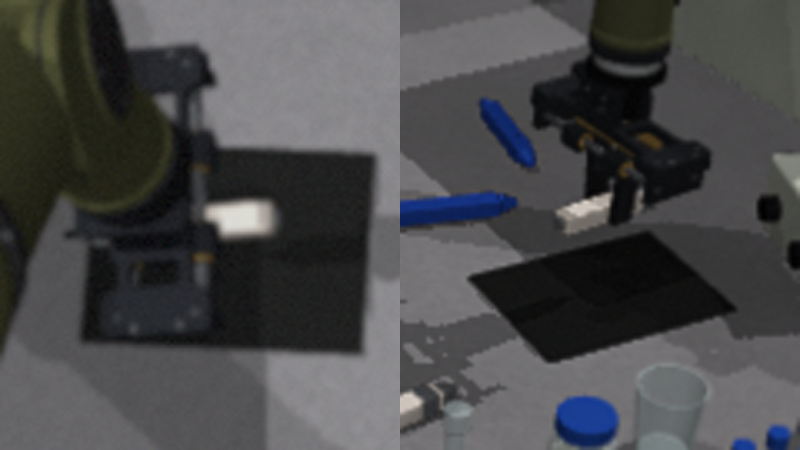

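The marker hangs over the mat, with its button end at left-panel (270,218), level. I'll lower it.

Call:
{"fn": "move_arm", "kwargs": {"motion": [[-5,3,25,0,0,0,1],[-5,3,50,0,0,0,1],[-5,3,70,0,0,0,1],[-5,3,80,0,0,0,1],[-5,3,80,0,0,0,1]]}}

```text
clock: 15.0
tool_pos: [0.5402, 0.3505, -0.0209]
eef_rot: [0.691, 0.722, -0.003, -0.003]
contact_force: [0.4, 0.5, -0.5]
opening: 0.249
finger_force: 40.0
```

Call:
{"fn": "move_arm", "kwargs": {"motion": [[0,0,2,0,0,0,1],[0,0,4,0,0,0,1],[0,0,4,0,0,0,1]]}}

```text
clock: 15.38
tool_pos: [0.5404, 0.3515, -0.024]
eef_rot: [0.691, 0.723, -0.003, -0.003]
contact_force: [0.6, 0.1, -0.4]
opening: 0.245
finger_force: 40.0
```

Call:
{"fn": "move_arm", "kwargs": {"motion": [[0,0,1,0,0,0,1],[0,0,2.5,0,0,0,1],[0,0,2.5,0,0,0,1]]}}

```text
clock: 15.75
tool_pos: [0.5402, 0.3512, -0.0269]
eef_rot: [0.691, 0.723, -0.003, -0.003]
contact_force: [-0.8, 0.9, -0.9]
opening: 0.246
finger_force: 40.0
```

Call:
{"fn": "move_arm", "kwargs": {"motion": [[0,0,0,0,0,0,0.6],[0,0,0,0,0,0,0.5],[0,0,0,0,0,0,0.4],[0,0,0,0,0,0,0.4],[0,0,0,0,0,0,0.4]]}}

```text
clock: 16.38
tool_pos: [0.5403, 0.3512, -0.0268]
eef_rot: [0.691, 0.723, -0.003, -0.003]
contact_force: [0.1, -1.0, -0.3]
opening: 0.599
finger_force: 0.0
```

Call:
{"fn": "move_arm", "kwargs": {"motion": [[0,0,-20,0,0,0,0.4],[0,0,-60,0,0,0,0.4],[0,0,-110,0,0,0,0.4],[0,0,-140,0,0,0,0.4],[0,0,-140,0,0,0,0.4]]}}

```text
clock: 17.0
tool_pos: [0.5437, 0.3521, 0.1173]
eef_rot: [0.691, 0.723, 0.0, -0.002]
contact_force: [0.4, -0.2, 0.3]
opening: 0.597
finger_force: 0.0
```

```bash
python3 - <<'E'
from h import *
c=[]
for n,b in(("top",(95,100)),("scene",(270,150))):
    s=eyes.snapshot(n);x,y=b;c.append(cv2.resize(s["frame"][y:y+100,x:x+110,::-1],(400,364),interpolation=cv2.INTER_CUBIC))
cv2.imwrite("pics/p4.png",np.hstack(c))
E
```

```text
(no output)
```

View pics/p4.png

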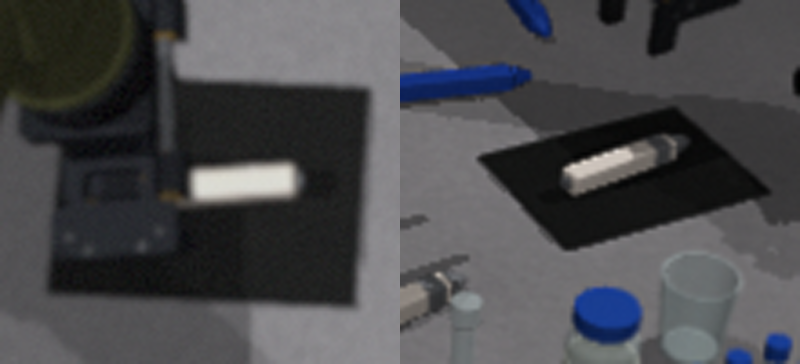

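The marker lies flat in the middle of the mat, at right-panel (565–690, 135–190). Its button is pushed in and the gripper is clear above it. I'll hand the job in.

```bash
python3 -c "
from h import *
print(finish_job())"
```

```text
the job is handed in; nothing more can be done
None
```

The job is handed in: the retractable marker's button went to a hard stop on the slab (24 N), the marker lies flat on the mat and released, and the capped marker was not touched; no verdict came back.

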